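# Refit the grinder's spacer sleeve and hold its lock pin out

### The job

The coffee grinder on the worktop is open after cleaning. Slip the flanged steel spacer sleeve from the board over the grinder's upright drive shaft, flange down, until it sits fully home, and let go of it; then pull the spring-loaded lock pin on the grinder's side out until the groove in its stem is level with the end of the brass bush (22 mm of pull), and finish with the gripper still holding it there, so that I can wind the collar back on. Leave the collar, the burr, the brush, the screwdriver and the striped mug where they lie.

Things in the scene. Friction and masses are not known exactly. Their poses are not given: they have to be found in the camera images.
- grinder: Open coffee grinder fixed on the worktop: round aluminium column 128 mm across, black base (155 x 150 mm, 80 mm of it in front of the column axis), chute at the front. Its top is a bowl 104 mm inside, rim at z 130 mm, floor at 114 mm, drive shaft upright in the middle. Origin: column axis at the worktop. Its front is its own -x; the lock pin points along its own -y. Yaw within 0.3 rad.
- shaft_seat (a point): Point on the shaft axis on the flat hub (44 mm across, 120 mm above the worktop) that the sleeve's flange must rest on. Axes as the grinder's.
- shaft_tip (a point): Top of the upright drive shaft, 164 mm above the worktop. The shaft is 14 mm thick and stands 44 mm above the hub; its top 6 mm taper to 7 mm. Behind and above hangs a wall cabinet for wrists to keep clear of: underside at z 450 mm, front at x 650 mm (door handle to 620 mm), y from -70 to 330 mm.
- sleeve: Flanged steel sleeve, 0.08 to 0.17 kg, upright on the chopping board (top at z 27.5 mm): barrel 38 mm across, 32 mm high in all, 17 mm bore right through, foot flange 45 mm across and 5 mm thick. Origin: centre of its underside, z up the bore. Home: underside on the hub, top 22 mm above the bowl's rim, 12 mm of shaft showing. The other small ring, the burr, is flat (9 mm).
- lock_pin (a joint): How far the lock pin is pulled out, in m: 0 = in (its rest), 0.022 = groove level with the bush end, 0.036 = stop. It slides along the grinder's own -y axis, level; a spring pulls it back: about 4 N at rest, 10 N at 0.022, rising 0.3 N per mm.
- knob_waist (a point): Middle of the waist of the black pull knob on the lock pin, on the pin axis at z 112 mm, 97 mm from the column axis when the pin is in; moves with the pin. The waist is 18 mm across, 22 mm long: pinch it from above, fingers closing square to the pin. Flanges: 23 mm across on the grinder's side, 29 mm at the free end (its face 20 mm further out). Axes as the grinder's.
- bush_end (a point): Centre of the outer end of the brass bush (21 mm across), fixed to the grinder, 78 mm from the column axis: the groove (dark, 3 mm wide, in the 10 mm stem behind the knob; hidden in the bush while the pin is in) must be brought level with it.
- collar: Bystander: black and aluminium burr collar, a ring 97 mm across, 66 mm inside, 22 mm high, on the board. Origin: centre of its underside.
- burr: Bystander: flat steel burr ring with teeth, 62 mm across, 32 mm hole, 9 mm high, on the board. Origin: centre of its underside. It and the sleeve may have changed places.
- brush: Bystander: dish brush, 270 x 36 x 62 mm, lying on the worktop between the grinder and the board, roughly along x. Origin: middle of its underside.
- screwdriver: Bystander: black-handled screwdriver, 150 mm long, lying at the front edge of the worktop, roughly along y. Origin: middle of its underside.
- striped_mug: Bystander: white mug with dark stripes, 86 mm across, 90 mm high, at the back of the worktop. Origin: centre of its underside.
Mind the look-alikes: they are no part of the job. Of the things like the sleeve, leave any that is orange; of the rest the smaller one is meant.

How it is judged:
On the way, in this order (a step that is already met when the one before it is completed fails the run):
1. the sleeve sits fully home on the shaft and has been let go (z of sleeve in the frame of shaft_seat between -0.003 and 0.003 m and horizontal distance between sleeve and shaft_seat below 0.0035 m and angle between sleeve's own z axis and vertical below 0.08 rad and contact force between the fingers and sleeve below 0.3 N), for 0.2 s.
2. the lock pin is pulled out to its groove by the gripper (value of joint lock_pin between 0.018 and 0.026 m and contact force between the fingers and lock_pin above 4 N), for 0.2 s.
At the end, for the whole second after the job is handed in: The sleeve sits upright on the hub (underside within 3 mm of it, within 3.5 mm of the shaft's axis), untouched by the fingers; the lock pin is out 22 mm (18 to 26 mm), still, and held there by the fingers alone (more than 4 N on the knob) (all of step 1 and all of step 2 and velocity of joint lock_pin between -0.01 and 0.01 m/s); the arm keeps its last pose, push and grip.
It fails at once if the collar is shifted by more than 30 mm (distance of collar from where it was at the start of the episode above 0.03 m).
It fails at once if the burr is shifted by more than 30 mm (distance of burr from where it was at the start of the episode above 0.03 m).
It fails at once if the brush is shifted by more than 30 mm (distance of brush from where it was at the start of the episode above 0.03 m).
It fails at once if the screwdriver is shifted by more than 30 mm (distance of screwdriver from where it was at the start of the episode above 0.03 m).
It fails at once if the striped mug is shifted by more than 30 mm (distance of striped_mug from where it was at the start of the episode above 0.03 m).
It also fails if it takes over 54 s, if anything falls off the work surface, if the arm or the gripper's body presses on something with over 40 N, if the wrist force passes 120 N, or if a joint passes its speed limit or range.

### The arm

A 6-joint arm with a two-finger parallel gripper is mounted at the origin on a cart in front of the work surface, level with it; the furniture and walls round the work are solid. World frame = base frame: x ahead of the robot, y to its left, z up, the work surface at z = 0. Lengths are in m, angles in rad, forces in N, time in s.
With the tool pointing down it reaches from about 0.3 to 0.775 m from the base axis. Payload 14.6 kg.
Tool frame: the origin (TCP) lies at the very end of the fingers, on their centre line; the grasp point (between the pads) lies 19 mm behind it (ctrl.grasp_offset is the distance from the TCP to the grasp point, in m); z points along the fingers, y is the line along which they close (so a half turn about z gives the same grasp; the last joint's range is limited). The gripper opens to 94 mm and grips with 3 to 60 N. Pads are 16 mm wide; open, the fingers measure 119 mm over their backs; the gripper's body (75 mm by 177 mm) begins 78 mm behind the grasp point.
Start: joints at [-1.357, 0.3, 1.521, -0, 1.321, -0.067], TCP at [0.152, -0.528, 0.205] pointing down, gripper open.
Joint ranges: [-3.03, 3.03], [-0.79, 2.21], [0.23, 2.52], [-1.04, 4.18], [0, 3.07], [-2.55, 2.55]. Speed limits (rad/s): [2.22, 2.22, 2.57, 3.14, 3.14, 3.14].

### API

Orientations are given as [roll, pitch, yaw] about the fixed x, y, z axes, in that order (R = Rz(yaw) Ry(pitch) Rx(roll)).
In Python, from station import ctrl gives the robot as it stands.
- The arm moves only by the tool step_arm, never from a script. Its argument "plan" is a list that holds one entry, the list of rows, each a list of 6 numbers: the shift along the tool's x, y, z in units of 30 mm (1.0 is 30 mm), then the turn, a rotation vector about the tool's x, y, z in units of 6 degrees (1.0 is 6 degrees). In form: [[[dx, dy, dz, wx, wy, wz], ...]]. A call has 1 to 8 rows; each row is the pose to reach, as a shift and turn from the pose commanded when the call began, along the tool's axes at that moment; what a row does not reach only later rows make up. A row lasts 1/12 s, in which the tool goes at most 41.7 mm and 7.16 degrees, less where a joint would pass 70% of its speed; a pose out of reach is approached as far as the arm can. A call with a gripper value outside its range is refused whole. "grip" is the opening, from 0 (shut) to 1 (fully open), set as the call begins (left out, the last holds). The fingers move at their own pace and stop on an object; "squeeze" is the grip in N (left out, the last holds). Time passes only in rows, so rows that repeat a pose let the fingers close. It gives the time, the measured TCP pose, the force, the opening and the grip force at its end, in the units of the state.
- ctrl.get_obs(): the state, without advancing time (a new reading comes with each control period).
- ctrl.camera(name): name is "side" or "top" or "wrist"; returns the picture (420x560x3 uint8, red, green, blue); there is no depth.
- ctrl.camera_model(name): a dict with "intrinsics" (3x3 intrinsics, pixels), "R" (3x3) and "t" (3): a world point X has camera coordinates R X + t; the wrist camera has in their place "tool_from_camera" (4x4, takes a point from camera to tool coordinates, whose origin is the TCP and whose axes are the flange's). Camera axes: x right, y down, z forward; pixel columns grow to the right and rows downward; lengths in m; the calibration is good to about 2 mm. A picture is of the moment at which its call begins: read the wrist's pose just before it. camera_model takes no time and is no camera call.
- ctrl.hand_in(): hands the job in; it is judged then, once.
Trained networks look in the newest picture that a camera, given by its name, has taken for a name from the list of things; names that differ only in an ending like _2 or _b are one class to them, and where a whole thing is asked for, a point or a joint stands for the part that bears it (a point fixed in the world has none). Each returns a list of dicts, best first, with "confidence" (0 to 1); they miss things now and then, are a little off and sometimes report something else, mostly with a low value. They report only what shows in the picture. A call takes as long as a camera call. They do not tell look-alikes from the thing itself.
- ctrl.masks_of(query, camera): "pixels" (420x560 bool, what is visible of it) and "at" ([column, row] in pixels, amid what is visible of it).
- ctrl.place_of(query, camera): "at" ([column, row] in pixels: a listed point, or the origin of a listed thing).
The state is a dict: "time_s": time; "qpos": joint angles; "joint_vel": joint speeds; "tau": joint torques, N m; "ee_pos": TCP position; "eef_rot": TCP orientation; "force": force on the tool from outside, world axes, zero at the start; "moment": the same for the moment, N m; "grip_width": finger opening in m; "grip_force": force on a finger pad.
Only numpy, scipy, OpenCV 4.12 (cv2) and the standard library are available. Lean on these libraries where they do the work, as an engineer would, in place of code of your own. Each camera call takes 0.05 s, during which the arm holds its last target. There are 200 camera calls.

## Working session

There is one attempt and no reset: what is moved stays moved. The work goes in short steps, Python scripts to look and compute and a tool call to move; the robot and the scene stay as the last step left them, time stands still between calls to the robot, and variables do not carry over. Pictures are saved under pics/ and viewed, at most 12 in all, crops included, and the job is handed in when it is done.

Besides the shell and the picture viewer there is one more tool, called after "Request:" as name(argument=value, ...), one argument or row to a line, values as JSON. step_arm: Moves the arm, as the interface text tells. Its arguments: {"type":"object","properties":{"plan":{"type":"array","items":{"type":"array","items":{"type":"array","items":{"type":"number"}}}},"grip":{"type":"number"},"squeeze":{"type":"number"}},"required":["plan"]}

```bash
mkdir -p pics
cat > h.py <<'E'
import numpy as np, cv2
from station import ctrl
from scipy.spatial.transform import Rotation as Ro
def cam(n):
    m=ctrl.camera_model(n);K=np.array(m["intrinsics"])
    if n=="wrist":
        o=ctrl.get_obs();T=np.eye(4);T[:3,:3]=Ro.from_euler('xyz',o["eef_rot"]).as_matrix();T[:3,3]=o["ee_pos"]
        W=T@np.array(m["tool_from_camera"]);R=W[:3,:3].T;return K,R,-R@W[:3,3]
    return K,np.array(m["R"]),np.array(m["t"])
def onz(c,px,z):
    K,R,t=c;d=R.T@np.linalg.solve(K,[px[0],px[1],1.]);C=-R.T@t
    return C+d*(z-C[2])/d[2]
def proj(c,X):
    K,R,t=c;p=K@(R@np.array(X)+t);return p[:2]/p[2]
def tri(obs):
    A=[];b=[]
    for c,px in obs:
        K,R,t=c;d=R.T@np.linalg.solve(K,[px[0],px[1],1.]);d/=np.linalg.norm(d);C=-R.T@t
        P=np.eye(3)-np.outer(d,d);A.append(P);b.append(P@C)
    return np.linalg.lstsq(np.vstack(A),np.hstack(b),rcond=None)[0]
def snap(n,f=None):
    c=cam(n);im=ctrl.camera(n)
    if f: cv2.imwrite("pics/"+f,cv2.cvtColor(im,cv2.COLOR_RGB2BGR))
    return c,im
E
python3 - <<'E'
from h import *
np.set_printoptions(precision=3,suppress=True)
Z=dict(grinder=0,shaft_tip=.164,shaft_seat=.12,sleeve=.0275,burr=.0275,collar=.0275,knob_waist=.112,bush_end=.112,brush=0)
for n in("top","side"):
    c,im=snap(n,n+".png")
    print(n,-c[1].T@c[2])
    for q,z in Z.items():
        for r in ctrl.place_of(q,n): print(n,q,round(r["confidence"],2),np.array(r["at"]),onz(c,r["at"],z))
E
```

```text
top [-0.124 -0.109  1.41 ]
top grinder 0.62 [187.2 274.2] [0.456 0.187 0.   ]
top shaft_tip 0.58 [170.8 250.9] [0.453 0.202 0.164]
top shaft_seat 0.95 [175.3 259.3] [0.448 0.198 0.12 ]
top sleeve 0.67 [333.5 270.9] [ 0.46  -0.232  0.028]
top collar 0.74 [349.6 225.2] [ 0.607 -0.284  0.028]
top knob_waist 0.39 [213.4 250.1] [0.481 0.099 0.112]
top bush_end 0.77 [208.6 254.4] [0.468 0.111 0.112]
top brush 0.58 [284.6 241.2] [ 0.565 -0.092  0.   ]
top brush 0.58 [209.2 254.2] [0.519 0.129 0.   ]
side [ 0.383 -1.051  0.837]
side grinder 0.78 [222.4 181.3] [0.453 0.2   0.   ]
side shaft_tip 0.95 [220.  129.8] [0.459 0.203 0.164]
side shaft_seat 0.9 [221.6 144.7] [0.46 0.2  0.12]
side sleeve 0.72 [220.4 220.9] [ 0.427 -0.017  0.027]
side sleeve 0.66 [244.1 279.4] [ 0.457 -0.234  0.027]
side burr 0.66 [266.9 325.4] [ 0.483 -0.372  0.027]
side knob_waist 0.56 [232.3 163.2] [0.478 0.112 0.112]
side bush_end 0.91 [229.1 162.1] [0.471 0.119 0.112]
side bush_end 0.42 [265.3 327. ] [ 0.469 -0.446  0.112]
side brush 0.95 [286.4 242.8] [ 0.579 -0.102  0.   ]
side brush 0.41 [356.1 219.8] [ 0.774 -0.049  0.   ]
```

View pics/top.png

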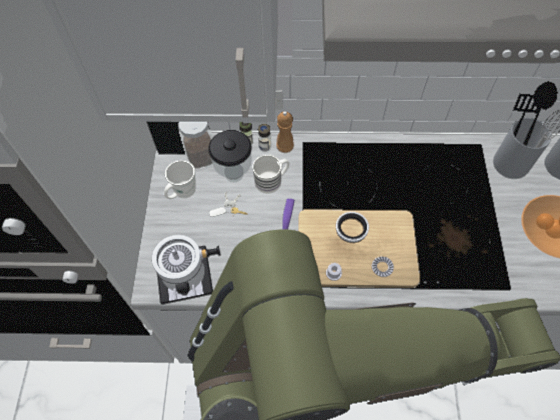

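View pics/side.png

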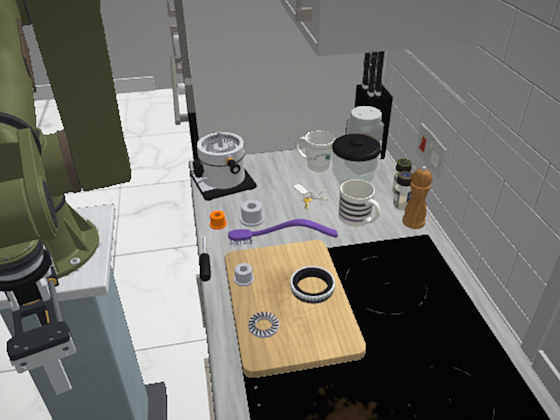

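The sleeve on the board, at top (334,270) and side (244,272), is the smaller grey one. The orange one is at side (218,219) and the larger grey one at side (251,212). The grinder's knob is at top (213,250).

```bash
cat >> h.py <<'E'
def go(p,yaw=None,Rg=None):
    """print shift/turn units from commanded ~ measured pose to TCP p with tool down, tool y along yaw"""
    o=ctrl.get_obs();R0=Ro.from_euler('xyz',o["eef_rot"])
    d=R0.inv().apply(np.array(p)-o["ee_pos"])/.03
    if yaw is None: w=np.zeros(3)
    else:
        best=None
        for s in(0,np.pi):
            y=np.array([np.cos(yaw+s),np.sin(yaw+s),0]);z=np.array([0,0,-1.]);x=np.cross(y,z)
            v=(R0.inv()*Ro.from_matrix(np.c_[x,y,z])).as_rotvec()
            if best is None or np.linalg.norm(v)<np.linalg.norm(best): best=v
        w=np.degrees(best)/6
    print("go",np.round(d,3),np.round(w,3),"pos",np.round(o["ee_pos"],4),"t",round(o["time_s"],2))
E
python3 - <<'E'
from h import *
np.set_printoptions(precision=3,suppress=True)
o=ctrl.get_obs();print(o);print(Ro.from_euler('xyz',o["eef_rot"]).as_matrix());print(np.array(ctrl.camera_model("wrist")["tool_from_camera"]))
print(ctrl.grasp_offset)
go([.458,-.233,.2],.17)
E
```

```text
{'time_s': 1.0, 'qpos': array([-1.357,  0.3  ,  1.521, -0.   ,  1.321, -0.067]), 'joint_vel': array([-0.   ,  0.   , -0.001,  0.   , -0.001, -0.001]), 'tau': array([  0.   , -53.167, -35.291,   0.071,   0.021,  -0.   ]), 'ee_pos': array([ 0.152, -0.528,  0.205]), 'eef_rot': array([3.142, 0.   , 0.281]), 'force': array([-0.405,  0.573, -0.321]), 'moment': array([-0.002,  0.005,  0.009]), 'grip_force': 0.0, 'grip_width': 0.09375757049919697}
[[ 0.961  0.277 -0.   ]
 [ 0.277 -0.961 -0.   ]
 [-0.     0.    -1.   ]]
[[-0.    -0.959 -0.284  0.083]
 [ 1.    -0.     0.     0.001]
 [-0.    -0.284  0.959 -0.179]
 [ 0.     0.     0.     1.   ]]
0.0188
go [12.517 -6.64   0.181] [  0.      0.    -13.942] pos [ 0.152 -0.528  0.205] t 1.0
```

Request:
step_arm(
  plan=[
    [[12.5, -6.6, 0.2, 0, 0, -13.9], [12.5, -6.6, 0.2, 0, 0, -13.9], [12.5, -6.6, 0.2, 0, 0, -13.9], [12.5, -6.6, 0.2, 0, 0, -13.9], [12.5, -6.6, 0.2, 0, 0, -13.9], [12.5, -6.6, 0.2, 0, 0, -13.9], [12.5, -6.6, 0.2, 0, 0, -13.9], [12.5, -6.6, 0.2, 0, 0, -13.9]],
  ],
  grip=0.65,
  squeeze=25,
)

```text
time_s: 1.67
ee_pos: [0.3936, -0.2955, 0.201]
eef_rot: [3.141, 0.0, 1.287]
force: [0.9, -0.6, 0.1]
grip_width: 0.0613
grip_force: 0.0
```

Run:
```python
from h import *
go([.458,-.253,.17],.17)
```

```text
go [1.963 1.662 1.033] [ 4.000e-03  3.000e-03 -4.334e+00] pos [ 0.3936 -0.2955  0.201 ] t 1.67
```

Request:
step_arm(
  plan=[
    [[1.5, 1.2, 0.8, 0, 0, -3.4], [1.5, 1.2, 0.8, 0, 0, -3.4], [1.5, 1.2, 0.8, 0, 0, -3.4], [1.5, 1.2, 0.8, 0, 0, -3.4], [1.5, 1.2, 0.8, 0, 0, -3.4], [1.5, 1.2, 0.8, 0, 0, -3.4]],
  ],
)

```text
time_s: 2.17
ee_pos: [0.4396, -0.2649, 0.1771]
eef_rot: [3.141, 0.0, 1.632]
force: [0.0, 0.6, 0.6]
grip_width: 0.061
grip_force: 0.0
```

Run:
```python
from h import *
np.set_printoptions(precision=4,suppress=True)
c,im=snap("wrist","w1.png")
for r in ctrl.place_of("sleeve","wrist"): print(r, onz(c,r["at"],.0275))
for r in ctrl.masks_of("sleeve","wrist"):
    m=r["pixels"];ys,xs=np.nonzero(m);print(r["confidence"],r["at"],xs.min(),xs.max(),ys.min(),ys.max())
g=cv2.medianBlur(cv2.cvtColor(im,cv2.COLOR_RGB2GRAY),3)
go([.458,-.233,.17],.17); print(proj(c,[.458,-.233,.0595]),proj(c,[.458,-.233,.0275]))
s,_=snap("side");P=[r["at"] for r in ctrl.place_of("sleeve","side")];print(P)
```

```text
{'at': [296.3, 161.6], 'confidence': 0.67} [ 0.4561 -0.2311  0.0275]
0.56 [293.5, 160.6] 271 319 138 187
go [1.022 0.681 0.235] [ 0.004  0.004 -1.019] pos [ 0.4396 -0.2649  0.1771] t 2.32
[300.3656 169.5424] [298.1263 163.744 ]
[[220.7, 225.0], [250.8, 219.2], [245.1, 276.7]]
```

View pics/w1.png

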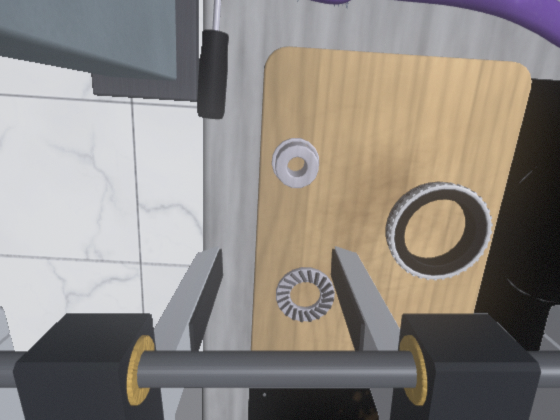

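The wrist view shows the sleeve at (297,162), with the burr at (305,294) and the collar at (440,230) both clear of it. I'll align above it and then descend.

Run:
```python
from h import *
go([.4558,-.2305,.1],.17)
```

```text
go [1.107 0.611 2.565] [ 0.003  0.003 -1.01 ] pos [ 0.4396 -0.2648  0.177 ] t 2.42
```

Request:
step_arm(
  plan=[
    [[1.1, 0.6, 1.0, 0, 0, -1], [1.1, 0.6, 2.0, 0, 0, -1], [1.11, 0.61, 2.5, 0, 0, -1], [1.11, 0.61, 2.5, 0, 0, -1], [1.11, 0.61, 2.5, 0, 0, -1]],
  ],
)

```text
time_s: 2.83
ee_pos: [0.4558, -0.2301, 0.1019]
eef_rot: [-3.141, -0.0, 1.741]
force: [-0.3, 0.1, 0.8]
grip_width: 0.0611
grip_force: 0.0
```

Run:
```python
from h import *
np.set_printoptions(precision=4,suppress=True)
c,im=snap("wrist","w2.png")
for r in ctrl.place_of("sleeve","wrist"): print(r, onz(c,r["at"],.0275))
for r in ctrl.masks_of("sleeve","wrist"):
    m=r["pixels"];ys,xs=np.nonzero(m);print(r["confidence"],r["at"],xs.min(),xs.max(),ys.min(),ys.max())
    for z in(.0595,): print(onz(c,[(xs.min()+xs.max())/2,100],z))
print(proj(c,[.4558,-.2305,.0595]),proj(c,[.4558,-.2305,.0275]))
go([.4558,-.2305,.038],.17)
```

```text
{'at': [274.7, 220.5], 'confidence': 0.68} [ 0.4543 -0.2315  0.0275]
0.93 [275.4, 222.2] 246 304 192 258
[ 0.44   -0.1453  0.0595]
[276.9229 234.19  ] [276.8933 219.6046]
go [ 0.013 -0.024  2.176] [ 0.018  0.015 -0.   ] pos [ 0.4564 -0.2307  0.1033] t 2.98
```

View pics/w2.png

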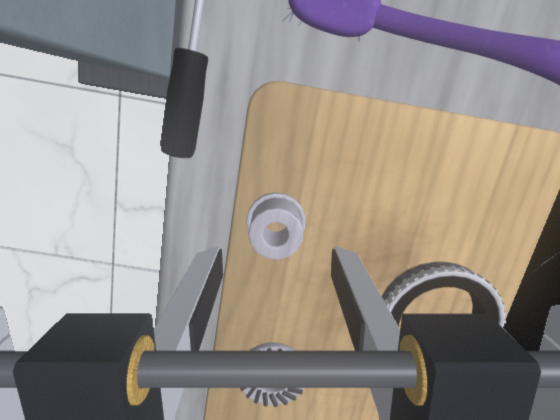

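Request:
step_arm(
  plan=[
    [[0, -0.02, 0.9, 0, 0, 0], [0, -0.02, 1.7, 0, 0, 0], [0, -0.02, 2.15, 0, 0, 0], [0, -0.02, 2.15, 0, 0, 0], [0, -0.02, 2.15, 0, 0, 0], [0, -0.02, 2.15, 0, 0, 0]],
  ],
)

```text
time_s: 3.48
ee_pos: [0.4561, -0.2307, 0.0388]
eef_rot: [3.14, 0.002, 1.741]
force: [-0.1, -0.5, -0.9]
grip_width: 0.0609
grip_force: 0.0
```

Request:
step_arm(
  plan=[
    [[0, 0, 0, 0, 0, 0], [0, 0, 0, 0, 0, 0], [0, 0, 0, 0, 0, 0], [0, 0, 0, 0, 0, 0], [0, 0, 0, 0, 0, 0]],
  ],
  grip=0.2,
)

```text
time_s: 3.9
ee_pos: [0.4555, -0.2302, 0.0377]
eef_rot: [3.141, 0.0, 1.742]
force: [-1.7, -0.5, 6.2]
grip_width: 0.0379
grip_force: 25.0
```

Gripped at 38 mm. Next I'll lift and carry it over to the grinder.

Request:
step_arm(
  plan=[
    [[0, 0, -1, 0, 0, 0], [0, 0, -2.2, 0, 0, 0], [0, 0, -3.5, 0, 0, 0], [1, 0, -4.8, 0, 0, 0], [2, 0, -6, 0, 0, 0], [3, 0, -7, 0, 0, 0], [4, 0, -7, 0, 0, 0], [5, 0, -7, 0, 0, 0]],
  ],
)

```text
time_s: 4.57
ee_pos: [0.4299, -0.0807, 0.25]
eef_rot: [3.137, 0.002, 1.741]
force: [-0.1, -0.2, -1.8]
grip_width: 0.0379
grip_force: 25.0
```

Run:
```python
from h import *
print(ctrl.get_obs()["grip_width"],ctrl.get_obs()["force"])
go([.453,.16,.247],.17)
```

```text
0.03794185809902204 [-0.14416044 -0.20668616 -1.80487686]
go [7.775 2.12  0.095] [0.04  0.016 0.004] pos [ 0.4299 -0.0807  0.25  ] t 4.57
```

Request:
step_arm(
  plan=[
    [[1.2, 0.3, 0, 0, 0, 0], [2.4, 0.6, 0, 0, 0, 0], [3.6, 1.0, 0, 0, 0, 0], [4.8, 1.3, 0, 0, 0, 0], [6, 1.6, 0, 0, 0, 0], [7, 1.9, 0, 0, 0, 0], [7.5, 2.0, 0, 0, 0, 0], [7.5, 2.0, 0, 0, 0, 0]],
  ],
)

```text
time_s: 5.23
ee_pos: [0.4503, 0.1522, 0.2468]
eef_rot: [-3.141, -0.0, 1.745]
force: [-0.2, -0.7, -1.0]
grip_width: 0.0375
grip_force: 25.0
```

Request:
step_arm(
  plan=[
    [[0, 0, 0, 0, 0, 0], [0, 0, 0, 0, 0, 0], [0, 0, 0, 0, 0, 0]],
  ],
)

```text
time_s: 5.48
ee_pos: [0.4507, 0.1487, 0.2473]
eef_rot: [-3.142, 0.0, 1.74]
force: [-0.4, -0.1, -1.8]
grip_width: 0.0376
grip_force: 25.0
```

Run:
```python
from h import *
np.set_printoptions(precision=4,suppress=True)
c,im=snap("wrist","w3.png")
Z=dict(shaft_tip=.164,shaft_seat=.12,knob_waist=.112,bush_end=.112,grinder=0)
for q,z in Z.items():
    for r in ctrl.place_of(q,"wrist")[:2]: print(q,r, onz(c,r["at"],z))
o=ctrl.get_obs();print(o["ee_pos"],o["eef_rot"])
s,_=snap("side","s3.png")
for q,z in Z.items():
    for r in ctrl.place_of(q,"side")[:1]: print("side",q,r, onz(s,r["at"],z))
```

```text
shaft_tip {'at': [292.6, 156.1], 'confidence': 0.93} [0.4544 0.1969 0.164 ]
shaft_seat {'at': [287.9, 149.5], 'confidence': 0.64} [0.4523 0.1964 0.12  ]
bush_end {'at': [293.6, 230.8], 'confidence': 0.75} [0.4719 0.1204 0.112 ]
grinder {'at': [285.8, 139.7], 'confidence': 0.71} [0.4539 0.1946 0.    ]
[0.4508 0.1493 0.2473] [ 3.1415 -0.      1.741 ]
side shaft_tip {'at': [216.6, 130.3], 'confidence': 0.66} [0.4501 0.2025 0.164 ]
side shaft_seat {'at': [218.6, 148.4], 'confidence': 0.79} [0.4499 0.1816 0.12  ]
side knob_waist {'at': [232.3, 165.5], 'confidence': 0.51} [0.4768 0.1006 0.112 ]
side bush_end {'at': [231.3, 161.4], 'confidence': 0.6} [0.4767 0.1213 0.112 ]
side grinder {'at': [222.8, 181.2], 'confidence': 0.97} [0.4543 0.2003 0.    ]
```

View pics/w3.png

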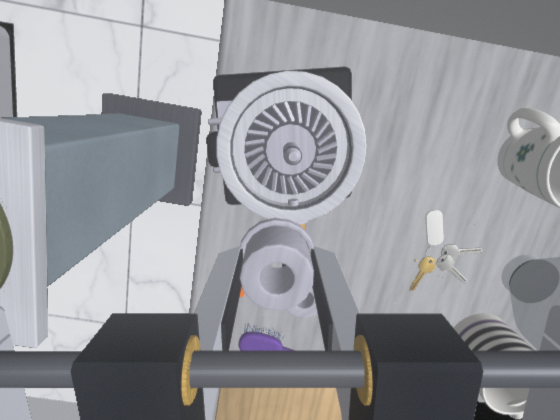

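The shaft tip is at (293,155), the rim is centred near (292,147), and the held sleeve's top is near (278,277).

Run:
```python
from h import *
np.set_printoptions(precision=4,suppress=True)
c=cam("wrist");im=cv2.imread("pics/w3.png")
g=cv2.cvtColor(im,cv2.COLOR_BGR2GRAY)
for nm,(x0,y0,x1,y1),rs,z in [("rim",(195,50,390,240),(68,80),.13),("bowl",(195,50,390,240),(50,66),.13),("hub",(255,115,330,185),(20,30),.12),("tip",(275,135,312,172),(4,13),.164),("slv",(230,220,325,320),(28,40),.2692),("bore",(245,245,310,310),(12,20),.2692)]:
    q=cv2.resize(g[y0:y1,x0:x1],None,fx=4,fy=4,interpolation=cv2.INTER_CUBIC)
    h=cv2.HoughCircles(q,cv2.HOUGH_GRADIENT_ALT if 0 else cv2.HOUGH_GRADIENT,1,40,param1=120,param2=15,minRadius=4*rs[0],maxRadius=4*rs[1])
    if h is None: print(nm,None);continue
    for a in h[0][:3]:
        p=[x0+a[0]/4-.4,y0+a[1]/4-.4];print(nm,np.round(p,1),a[2]/4,onz(c,p,z))
print("tcp above", ctrl.get_obs()["ee_pos"])
crop=im[50:330,180:400];cv2.imwrite("pics/c3.png",cv2.resize(crop,None,fx=2.1,fy=2.1,interpolation=cv2.INTER_CUBIC))
```

```text
rim [291.5 144.7] 74.35 [0.454  0.2028 0.13  ]
rim [276.2 141.5] 70.725 [0.4409 0.2033 0.13  ]
rim [297.7 154.7] 68.875 [0.4607 0.1955 0.13  ]
bowl [291. 148.] 61.275 [0.454  0.2001 0.13  ]
bowl [281.5 143. ] 65.3 [0.4454 0.2028 0.13  ]
bowl [300.5 135. ] 61.45 [0.4599 0.212  0.13  ]
hub [290. 149.] 25.05 [0.4539 0.1981 0.12  ]
tip [292.5 155. ] 9.475 [0.4541 0.1987 0.164 ]
slv [274.7 256.5] 30.925 [0.4475 0.1612 0.2692]
bore None
tcp above [0.4507 0.1496 0.2472]
```

View pics/c3.png

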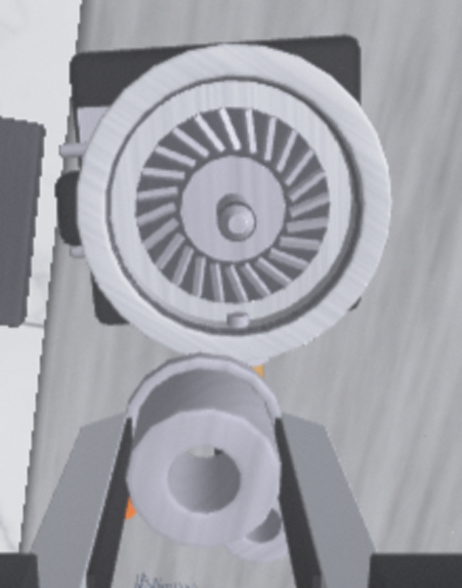

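The crop gives the sleeve top's centre at original (277.1,277.8), the tip at (294.3,153.8), the hub at (291.4,149.0) and the rim at (291.4,148.3).

Run:
```python
from h import *
np.set_printoptions(precision=4,suppress=True)
c=cam("wrist")
for n,p,z in[("slv",(277.1,277.8),.269),("tip",(294,154.3),.163),("hub",(291.4,149),.12),("rim",(291.4,148.3),.13)]: print(n,onz(c,p,z))
print(ctrl.get_obs()["ee_pos"])
# second view parity: sleeve seat
go([.4542,.199,.2],.17)
```

```text
slv [0.4506 0.1499 0.269 ]
tip [0.4552 0.1992 0.163 ]
hub [0.4552 0.1983 0.12  ]
rim [0.4544 0.1999 0.13  ]
[0.4507 0.1496 0.2472]
go [1.601 0.394 1.574] [-0.001  0.     0.007] pos [0.4507 0.1496 0.2472] t 6.08
```

Request:
step_arm(
  plan=[
    [[0.8, 0.2, 0, 0, 0, 0], [1.6, 0.42, 0, 0, 0, 0], [1.61, 0.42, 0.7, 0, 0, 0], [1.61, 0.42, 1.4, 0, 0, 0], [1.61, 0.42, 1.9, 0, 0, 0], [1.61, 0.42, 1.9, 0, 0, 0], [1.61, 0.42, 1.9, 0, 0, 0]],
  ],
)

```text
time_s: 6.67
ee_pos: [0.4548, 0.1994, 0.1903]
eef_rot: [-3.141, 0.0, 1.742]
force: [-1.1, -0.6, -1.2]
grip_width: 0.0376
grip_force: 25.0
```

Run:
```python
from h import *
np.set_printoptions(precision=4,suppress=True)
c,im=snap("wrist","w4.png")
o=ctrl.get_obs();print(o["ee_pos"],o["force"])
p=o["ee_pos"]
print("bore top/bottom",proj(c,[p[0],p[1],p[2]+.022]),proj(c,[p[0],p[1],p[2]-.01]),"tip",proj(c,[.4549,.1992,.164]),"rim",proj(c,[.4549,.1992,.13]))
s,_=snap("side","s4.png")
b=cv2.imread("pics/w4.png")[60:340,180:400];t=cv2.imread("pics/s4.png")[90:210,150:300]
cv2.imwrite("pics/c4.png",np.hstack([cv2.resize(b,(400,509),interpolation=cv2.INTER_CUBIC),cv2.copyMakeBorder(cv2.resize(t,(400,320),interpolation=cv2.INTER_CUBIC),0,189,0,0,0)]))
```

```text
[0.4552 0.1995 0.1911] [ 0.5773  0.0119 -1.6724]
bore top/bottom [277.9985 279.2011] [277.817 253.318] tip [277.1415 242.7911] rim [277.0967 225.3241]
```

View pics/c4.png

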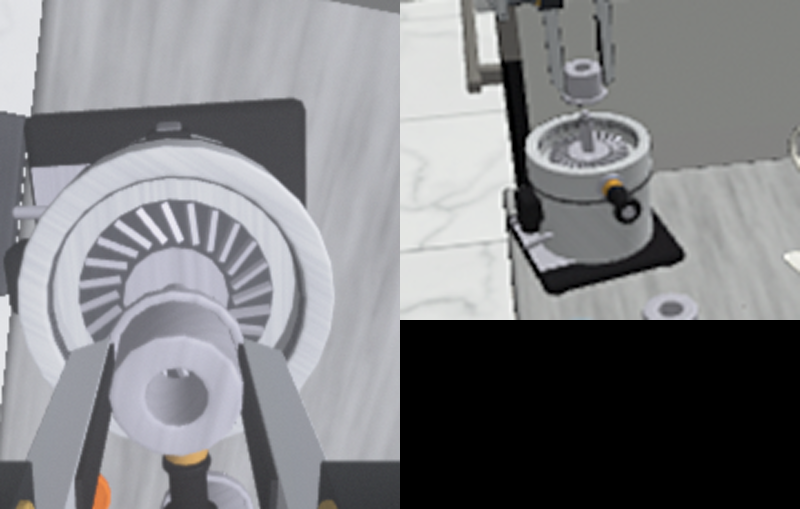

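The rim and sleeve centres coincide at column 277, so I'll descend gently.

Request:
step_arm(
  plan=[
    [[0, 0, 0.3, 0, 0, 0], [0, 0, 0.55, 0, 0, 0], [0, 0, 0.7, 0, 0, 0], [0, 0, 0.85, 0, 0, 0], [0, 0, 1.0, 0, 0, 0], [0, 0, 1.0, 0, 0, 0]],
  ],
)

```text
time_s: 7.27
ee_pos: [0.4547, 0.1991, 0.1593]
eef_rot: [-3.14, 0.001, 1.741]
force: [-0.5, -3.8, -3.6]
grip_width: 0.0379
grip_force: 25.0
```

Request:
step_arm(
  plan=[
    [[-0.02, 0, 0.2, 0, 0, 0], [-0.03, 0, 0.4, 0, 0, 0], [-0.03, 0, 0.6, 0, 0, 0], [-0.03, 0, 0.8, 0, 0, 0], [-0.03, 0, 0.8, 0, 0, 0]],
  ],
)

```text
time_s: 7.68
ee_pos: [0.4545, 0.1984, 0.1348]
eef_rot: [-3.14, 0.0, 1.742]
force: [-0.3, 0.6, -1.7]
grip_width: 0.0378
grip_force: 25.0
```

Free-running, so I'll take the last few millimetres down to contact.

Request:
step_arm(
  plan=[
    [[0, 0, 0.06, 0, 0, 0], [0, 0, 0.12, 0, 0, 0], [0, 0, 0.17, 0, 0, 0], [0, 0, 0.2, 0, 0, 0], [0, 0, 0.2, 0, 0, 0]],
  ],
)

```text
time_s: 8.1
ee_pos: [0.4552, 0.1986, 0.1306]
eef_rot: [3.141, -0.0, 1.742]
force: [-1.3, -0.5, 1.4]
grip_width: 0.0381
grip_force: 25.0
```

Request:
step_arm(
  plan=[
    [[0, 0, 0, 0, 0, 0], [0, 0, 0, 0, 0, 0], [0, 0, 0, 0, 0, 0], [0, 0, 0, 0, 0, 0]],
  ],
  grip=0.57,
)

```text
time_s: 8.43
ee_pos: [0.4551, 0.1985, 0.1303]
eef_rot: [3.141, -0.0, 1.742]
force: [0.8, 0.9, -0.4]
grip_width: 0.0532
grip_force: 0.0
```

Request:
step_arm(
  plan=[
    [[0, 0, -0.8, 0, 0, 0], [0, 0, -1.6, 0, 0, 0], [0, 0, -2.5, 0, 0, 0], [-0.5, 0, -3, 0, 0, 0], [-1.5, 0, -3, 0, 0, 0], [-2.3, 0, -3, 0, 0, 0], [-2.3, 0, -3, 0, 0, 0], [-2.3, 0, -3, 0, 0, 0]],
  ],
)

```text
time_s: 9.1
ee_pos: [0.4669, 0.1298, 0.2203]
eef_rot: [3.141, -0.0, 1.74]
force: [0.3, -0.4, 0.1]
grip_width: 0.0537
grip_force: 0.0
```

Run:
```python
from h import *
np.set_printoptions(precision=4,suppress=True)
c,im=snap("wrist","w5.png")
Z=dict(shaft_tip=.164,sleeve=.12,knob_waist=.112,bush_end=.112)
for q,z in Z.items():
    for r in ctrl.place_of(q,"wrist")[:2]: print(q,r, onz(c,r["at"],z))
o=ctrl.get_obs();print(o["ee_pos"],o["eef_rot"])
print("home top",proj(c,[.4549,.199,.152]),"tip",proj(c,[.4549,.199,.164]),"up5",proj(c,[.4549,.199,.157]), "knob",proj(c,[.4713,.1034,.112]))
```

```text
shaft_tip {'at': [274.9, 129.6], 'confidence': 0.57} [0.4542 0.1966 0.164 ]
sleeve {'at': [291.0, 276.4], 'confidence': 0.97} [0.4897 0.0711 0.12  ]
sleeve {'at': [276.9, 124.3], 'confidence': 0.77} [0.4553 0.1982 0.12  ]
knob_waist {'at': [283.3, 244.2], 'confidence': 0.88} [0.4783 0.097  0.112 ]
bush_end {'at': [279.3, 215.8], 'confidence': 0.94} [0.4703 0.1224 0.112 ]
[0.4667 0.1312 0.2201] [-3.1414 -0.0001  1.7426]
home top [276.6148 125.1452] tip [276.6245 126.0349] up5 [276.6187 125.5053] knob [276.7043 236.2463]
```

View pics/w5.png

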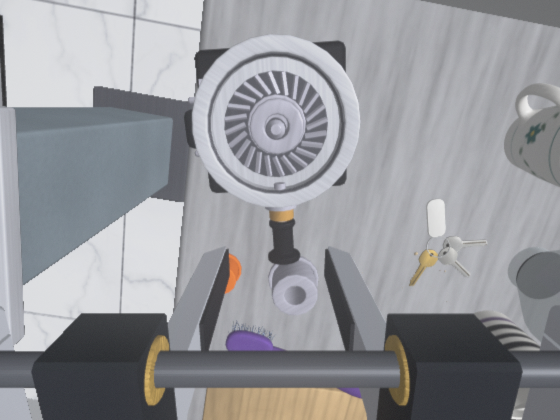

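The sleeve looks seated, with its top centred at (277,126). The knob's waist is near (283,236), its flanges at (282,222) and (285,254).

Run:
```python
from h import *
np.set_printoptions(precision=4,suppress=True)
c=cam("wrist");A=np.array([.4549,.199])
for p in[(281,213),(282.5,230),(283,237),(284.5,255)]:
    X=onz(c,p,.112);d=X[:2]-A;print(X,np.linalg.norm(d),np.arctan2(d[0],-d[1]))
for y in(.2,.22,.24): print(y,proj(c,[*(A+.097*np.array([np.sin(y),-np.cos(y)])),.112]))
im=cv2.imread("pics/w5.png")[195:275,240:330];cv2.imwrite("pics/c5.png",cv2.resize(im,None,fx=6,fy=6,interpolation=cv2.INTER_CUBIC))
```

```text
[0.471  0.1265 0.112 ] 0.07423648896656332 0.21917373379687996
[0.475  0.1115 0.112 ] 0.08983661776577988 0.22618956350816233
[0.4766 0.1051 0.112 ] 0.09638987017575883 0.2273879034331601
[0.481  0.0884 0.112 ] 0.11362623673130512 0.23156265371232312
0.2 [280.0219 237.7664]
0.22 [282.2224 237.6876]
0.24 [284.4213 237.5675]
```

View pics/c5.png

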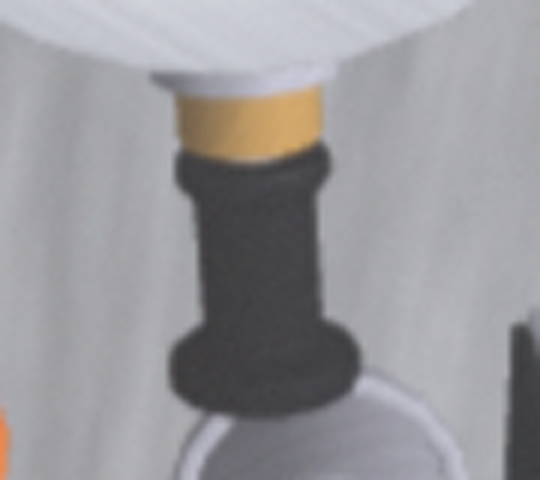

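Run:
```python
from h import *
go([.4765,.1045,.093],.225)
```

```text
go [-0.933  0.172  4.237] [-0.002 -0.001 -0.508] pos [0.4667 0.1312 0.2201] t 9.35
```

Request:
step_arm(
  plan=[
    [[-0.93, 0.17, 0.3, 0, 0, -0.5], [-0.93, 0.17, 1.2, 0, 0, -0.5], [-0.93, 0.17, 2.2, 0, 0, -0.5], [-0.93, 0.17, 3.0, 0, 0, -0.5], [-0.93, 0.17, 3.7, 0, 0, -0.5], [-0.93, 0.17, 4.23, 0, 0, -0.5], [-0.93, 0.17, 4.23, 0, 0, -0.5], [-0.93, 0.17, 4.23, 0, 0, -0.5]],
  ],
)

```text
time_s: 10.02
ee_pos: [0.4764, 0.1043, 0.0932]
eef_rot: [-3.14, -0.0, 1.795]
force: [-0.5, 0.9, 1.1]
grip_width: 0.0534
grip_force: 0.0
```

Request:
step_arm(
  plan=[
    [[0, 0, 0, 0, 0, 0], [0, 0, 0, 0, 0, 0], [0, 0, 0, 0, 0, 0], [0, 0, 0, 0, 0, 0], [0, 0, 0, 0, 0, 0], [0, 0, 0, 0, 0, 0]],
  ],
  grip=0.1,
  squeeze=40,
)

```text
time_s: 10.52
ee_pos: [0.4768, 0.1039, 0.0936]
eef_rot: [3.141, 0.0, 1.794]
force: [6.1, 2.3, -1.1]
grip_width: 0.0174
grip_force: 39.1
```

Run:
```python
from h import *
go([.4765,.1045,.093],.225)
c,im=snap("wrist","w6.png")
```

```text
go [ 0.022 -0.005  0.021] [ 0.007  0.    -0.018] pos [0.4768 0.1039 0.0936] t 10.52
```

View pics/w6.png

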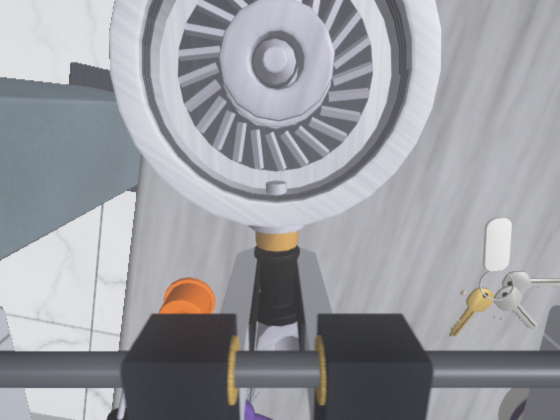

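The waist is gripped and the sleeve is visible home on the shaft at (277,60). Now I'll pull 22 mm.

Request:
step_arm(
  plan=[
    [[-0.12, 0.02, 0, 0, 0, 0], [-0.25, 0.02, 0, 0, 0, 0], [-0.37, 0.02, 0, 0, 0, 0], [-0.5, 0.02, 0, 0, 0, 0], [-0.62, 0.02, 0, 0, 0, 0], [-0.74, 0.02, 0, 0, 0, 0], [-0.74, 0.02, 0, 0, 0, 0], [-0.74, 0.02, 0, 0, 0, 0]],
  ],
)

```text
time_s: 11.23
ee_pos: [0.4818, 0.083, 0.0935]
eef_rot: [-3.141, -0.002, 1.794]
force: [-3.9, 9.0, 3.9]
grip_width: 0.017
grip_force: 40.0
```

Run:
```python
from h import *
np.set_printoptions(precision=4,suppress=True)
c,im=snap("wrist","w7.png")
o=ctrl.get_obs();p=o["ee_pos"];print(p,o["force"],o["grip_force"],np.linalg.norm(p[:2]-[.4768,.1039]))
u=np.array([np.sin(.225),-np.cos(.225)]);A=np.array([.4549,.199])
for d in(.078,.097): print(proj(c,[*(A+d*u),.112]))
a=cv2.imread("pics/w7.png")[150:350,200:350]
cv2.imwrite("pics/c7.png",cv2.resize(a,None,fx=3,fy=3,interpolation=cv2.INTER_CUBIC))
for q in("bush_end","knob_waist"):
    for r in ctrl.place_of(q,"wrist")[:1]: X=onz(c,r["at"],.112);print(q,r,X,(X[:2]-A)@u)
```

```text
[0.4818 0.0831 0.0935] [-3.0068  8.9911  5.1785] 40.003783106803894 0.02140015261298918
[276.4628 197.015 ]
[276.5431 234.5343]
bush_end {'at': [276.2, 200.3], 'confidence': 0.75} [0.4725 0.1214 0.112 ] 0.07961543748323496
knob_waist {'at': [276.0, 278.4], 'confidence': 0.67} [0.4815 0.0811 0.112 ] 0.12083858937355405
```

View pics/c7.png

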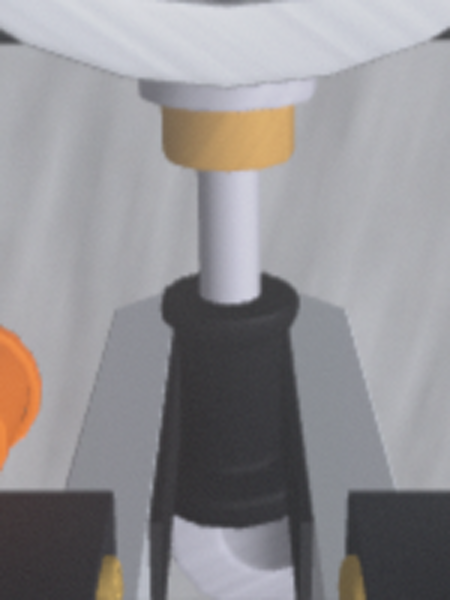

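The stem is out about 20–21 mm (pull of 9.4 N) and the groove is not visible at the bush yet. I'll add about 1.3 mm.

Request:
step_arm(
  plan=[
    [[-0.02, 0, 0, 0, 0, 0], [-0.045, 0, 0, 0, 0, 0], [-0.045, 0, 0, 0, 0, 0], [-0.045, 0, 0, 0, 0, 0], [-0.045, 0, 0, 0, 0, 0], [-0.045, 0, 0, 0, 0, 0]],
  ],
)

```text
time_s: 11.88
ee_pos: [0.4821, 0.0819, 0.0935]
eef_rot: [-3.141, -0.002, 1.794]
force: [-4.5, 9.8, 4.8]
grip_width: 0.0173
grip_force: 40.0
```

Run:
```python
from h import *
np.set_printoptions(precision=4,suppress=True)
c,im=snap("wrist","w8.png")
o=ctrl.get_obs();p=o["ee_pos"];print(p,o["force"],o["grip_force"],np.linalg.norm(p[:2]-[.4768,.1039]))
for y in range(196,212): print(y,im[y,276],end=' ')
```

```text
[0.4821 0.0819 0.0936] [-3.836   8.9232  5.5129] 40.00356674194336 0.022604346435735403
196 [195 157 102] 197 [198 160 104] 198 [197 158 104] 199 [198 159 105] 200 [197 158 104] 201 [196 157 102] 202 [196 159 104] 203 [193 155 102] 204 [160 131  94] 205 [117 108 103] 206 [159 159 170] 207 [183 182 195] 208 [187 187 200] 209 [187 187 200] 210 [186 185 199] 211 [186 185 199]
```

```bash
python3 -c "
from station import ctrl
print(ctrl.hand_in())"
```

```text
the job is handed in; nothing more can be done
None
```

I set the sleeve home on the shaft and let go of it, then pulled the lock pin out about 22 mm. The gripper still holds it there with 40 N, and the job is handed in; no verdict came back, and the 22 mm rests on arm travel (22.6 mm) and spring pull (about 9.6 N), with only the groove's dark edge starting to show at the bush.

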